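Coast check of a parts carousel

ROBOT

A 6-joint arm with a two-finger parallel gripper is mounted at the origin on the work surface. World frame = base frame: x ahead of the robot, y to its left, z up, the work surface at z = 0. Lengths are in m, angles in rad, forces in N, time in s.
With the tool pointing down it reaches from about 0.425 to 0.95 m from the base axis. Payload 14.7 kg.
Tool frame: the origin (TCP) lies between the finger pads, 19 mm behind the fingertips; this is the grasp point; z points along the fingers, y is the line along which they close (so a half turn about z gives the same grasp; the last joint's range is limited). The gripper opens to 85 mm and grips with 20 to 120 N. Pads are 22 mm wide; open, the fingers measure 114 mm over their backs; the gripper's body (76 mm by 85 mm) begins 54 mm behind the grasp point. The pads swing forward as they close: fully open they stand 13 mm farther back than shut.
Start: joints at [-1.227, 0.48, 1.596, -0, 1.065, -0.047], TCP at [0.248, -0.601, 0.25] pointing down, gripper open.
Joint ranges: [-2.75, 2.75], [-0.82, 2.05], [0.23, 2.67], [-1.56, 4.7], [0.09, 2.69], [-2.92, 2.92]. Speed limits (rad/s): [1.89, 1.89, 2.39, 3.01, 3.01, 3.01].

INTERFACE

Orientations are given as a unit quaternion [w, x, y, z].
In Python, from bench import status, get_image, get_calibration, job_done gives the robot as it stands.
- The arm moves only by the tool arm_command, never from a script. Its argument "series" is a list that holds one entry, the list of rows, each a list of 5 numbers: the finger opening in cm, from 0 to 8.54, then the shift along the world's x, y, z in cm, then the turn about the world's z in degrees. In form: [[[hand, tx, ty, tz, yaw], ...]]. A call has 1 to 10 rows; each row is the pose to reach, as a shift and turn from the pose commanded when the call began; what a row does not reach only later rows make up. A row lasts 1/8 s, in which the tool goes at most 62.5 mm and 10.7 degrees, less where a joint would pass 70% of its speed; a pose out of reach is approached as far as the arm can. A call with a gripper value outside its range is refused whole. The fingers move at their own pace and stop on an object; "newtons" is the grip in N (left out, the last holds). Time passes only in rows, so rows that repeat a pose let the fingers close. It gives the time, the measured TCP pose, the force, the opening and the grip force at its end, in the units of the state.
- status.state(): the state, without advancing time (a new reading comes with each control period).
- get_image(name): name is "scene" or "top" or "wrist"; returns the picture (480x640x3 uint8, red, green, blue); there is no depth.
- get_calibration(name): a dict with "K" (3x3 intrinsics, pixels), "rvec" (rotation vector, rad) and "tvec" (3), from world to camera coordinates, as OpenCV has them; the wrist camera has in their place "T_tool_cam" (4x4, takes a point from camera to tool coordinates, whose origin is the TCP and whose axes are the flange's). Camera axes: x right, y down, z forward; pixel columns grow to the right and rows downward; lengths in m; the calibration is good to about 2 mm. The wrist camera is an equidistant fisheye: a pixel r from the principal point sees the ray r / f radians off the axis. A picture is of the moment at which its call begins: read the wrist's pose just before it. get_calibration takes no time and is no camera call.
- job_done(): hands the job in; it is judged then, once.
The state is a dict: "t": time; "joints": joint angles; "qvel": joint speeds; "tau": joint torques, N m; "tool_pos": TCP position; "ee_rot": TCP orientation; "contact_force": force on the tool from outside, world axes, zero at the start; "moment": the same for the moment, N m; "gripper_width": finger opening in m; "grip_force": force on a finger pad.
Only numpy, scipy, OpenCV 4.12 (cv2) and the standard library are available. Lean on these libraries where they do the work, as an engineer would, in place of code of your own. Each camera call takes 0.05 s, during which the arm holds its last target. There are 200 camera calls.

TASK

The bearing of the round parts carousel on the bench has been greased and must be seen to coast: set the tray turning by its orange knob (a turn in about five seconds is a good start), let go, and while it coasts follow the knob with the gripper for at least seven seconds without a break, centred over it to within 2.5 cm sideways and with the fingertips no more than 8 cm above its top, touching neither knob nor tray. Then take hold of the knob between the fingers, still turning or not, bring the tray to rest, and finish while holding the knob with the tray still. Do not let the tray whirl faster than a turn in two seconds, tip or lose what stands on it, or move the tumbler, the bowl or the screwdriver.

Things in the scene. Friction and masses are not known exactly. Their poses are not given: they have to be found in the camera images.
- carousel: Carousel foot, fixed to the bench: black disc 190 mm wide, 18 mm high, origin under its centre, on the vertical turning axis, at bench height. It carries a white round tray 300 mm wide, underside 50, floor 60, rim 78 mm above the bench, with six radial dividers (tops at 84 mm), a grey hub 52 mm wide (top at 90 mm) and small fixed coloured sleeves on its floor.
- axis_top (a point): Point on the turning axis of the carousel, on top of the tray's hub, 90 mm above the bench.
- knob_top (a point): Centre of the top face of the orange knob, 150 mm above the bench, 115 mm from the turning axis. Knob: upright cylinder 32 mm in diameter, 35 mm tall (115 to 150 mm above the bench), fixed on a 16 mm post of the tray; it goes round with the tray and does not turn on its post. Axes: z up, x outward from the turning axis.
- tray (a joint): Angle of the tray on its ball bearing, rad, 0 at the start, growing counter-clockwise from above, no stops. Nominal: tray 0.9 kg, inertia about the axis with load 0.011 kg m2 (the tray's mass is 0.65 to 1.8 times nominal), viscous drag 0.001 N m s/rad, dry friction 0.0002 N m: coasts with a speed decay time of 7 to 19 s. The bearing is rigid sideways: lead a gripped knob along its circle.
- spool: Loose green wire spool standing in a compartment of the tray, 50 mm across, 38 mm tall, 0.08 kg; origin: centre of its underside, z along its axis. Its top is 98 mm above the bench. Leave it standing.
- jar: Loose small clear jar with grey lid standing in another compartment of the tray, 40 mm across, 40 mm tall, 0.06 kg; origin: centre of its underside, z up. Its top is 100 mm above the bench. Leave it standing.
- tumbler: Steel drinking tumbler standing on the bench to the robot's right of the carousel, 96 mm across at the top, 197 mm tall; origin: centre of its underside. Leave it alone.
- bowl: Red cup-shaped bowl on the bench to the robot's left of the carousel, 110 mm across the rim, 75 mm tall; origin: centre of its underside. Leave it alone.
- driver: Red-handled screwdriver lying flat on the bench beyond the carousel, about 200 mm long; origin: middle of its underside. Leave it alone.
Not all that is in view belongs to the job. Of the things like the spool, leave any that is brown or yellow; of the rest the smaller one is meant.

How it is judged:
By the outcome, as a careful person would: the job done as asked, in the order asked, and still so for the second after the job is handed in, while the arm keeps its last pose, push and grip.
It also fails if it takes over 54 s, if anything falls off the work surface, if the arm or the gripper's body presses on something with over 40 N, if the wrist force passes 120 N, or if a joint passes its speed limit or range.

## Working session

There is one attempt and no reset: what is moved stays moved. The work goes in short steps, Python scripts to look and compute and a tool call to move; the robot and the scene stay as the last step left them, time stands still between calls to the robot, and variables do not carry over. Pictures are saved under pics/ and viewed, at most 10 in all, crops included, and the job is handed in when it is done.

Besides the shell and the picture viewer there is one more tool, called after "Emit:" as name(argument=value, ...) on one line, values as JSON. arm_command: Moves the arm, as the interface text tells. Its arguments: {"type":"object","properties":{"series":{"type":"array","items":{"type":"array","items":{"type":"array","items":{"type":"number"}}}},"newtons":{"type":"number"}},"required":["series"]}

```bash
mkdir -p pics; python3 - <<'E'
from bench import status,get_image,get_calibration
import cv2
s=status.state();print(s['t'],s['tool_pos'],s['ee_rot'])
for n in('scene','top'):
    cv2.imwrite(f'pics/{n}0.png',get_image(n)[:,:,::-1]);c=get_calibration(n);print(n,c)
print(get_calibration('wrist'))
E
```

```text
0.0 [ 0.24748297 -0.60061076  0.2493763 ] [-6.06707465e-04  9.80971327e-01  1.94151691e-01 -8.87372389e-05]
scene {'K': array([[458.41569966,   0.        , 316.84286066],
       [  0.        , 458.41569966, 239.72439002],
       [  0.        ,   0.        ,   1.        ]]), 'rvec': array([ 1.96811612,  1.52200581, -0.61406376]), 'tvec': array([-0.15538617, -0.35976586,  1.5067172 ])}
top {'K': array([[477.42648035,   0.        , 326.38991006],
       [  0.        , 477.42648035, 243.61064192],
       [  0.        ,   0.        ,   1.        ]]), 'rvec': array([ 2.10968272, -2.14628106,  0.19025815]), 'tvec': array([-0.00738776,  0.65296331,  1.31150725])}
{'K': array([[371.64829954,   0.        , 319.78911767],
       [  0.        , 371.64829954, 237.05010117],
       [  0.        ,   0.        ,   1.        ]]), 'T_tool_cam': array([[-3.62726039e-04, -9.61458254e-01, -2.74950711e-01,
         6.99046921e-02],
       [ 9.99999832e-01, -2.24330664e-04, -5.34791887e-04,
         1.05172245e-04],
       [ 4.52500198e-04, -2.74950859e-01,  9.61458174e-01,
        -1.24524544e-01],
       [ 0.00000000e+00,  0.00000000e+00,  0.00000000e+00,
         1.00000000e+00]])}
```

View pics/scene0.png

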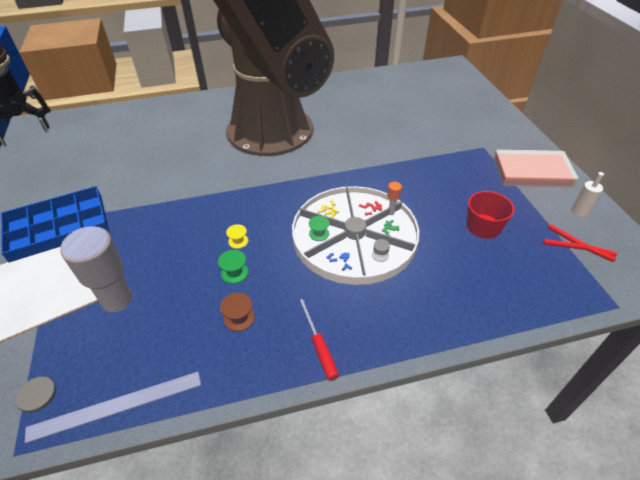

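View pics/top0.png

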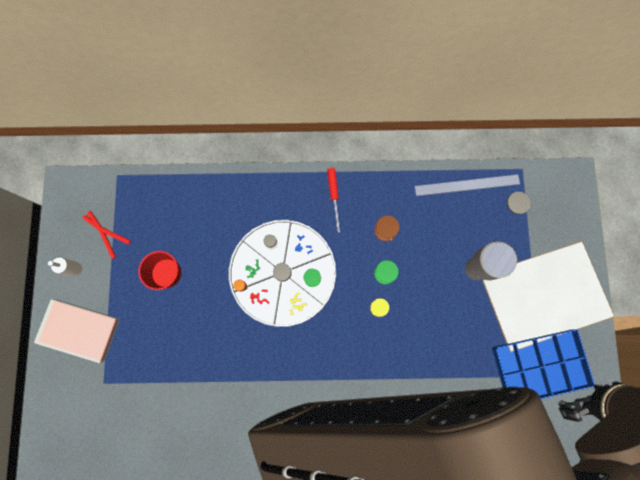

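The top view shows the tray hub at about (282,272), the orange knob at (239,286), the spool on the tray at (313,277) and the jar at (270,241). There are three loose spools on the mat at (387,272), (387,228) and (380,308). In the scene view the knob is at (395,188), and there is only one orange knob.

Spool candidates in the scene view: green at (319,228) on the tray, green and larger at (233,266), brown at (238,311), yellow at (237,236). The smaller green one on the tray is the one meant, and I won't touch any of them.

```bash
cat > h.py <<'E'
import numpy as np,cv2
from scipy.spatial.transform import Rotation as R
from bench import status,get_image,get_calibration
def orange(im):
    h=cv2.cvtColor(im,cv2.COLOR_RGB2HSV)
    m=cv2.inRange(h,(6,170,110),(16,255,255))
    n,l,s,c=cv2.connectedComponentsWithStats(m)
    i=1+np.argmax(s[1:,4]); return c[i],s[i],l==i
def ray(n,p):
    c=get_calibration(n);Rm=cv2.Rodrigues(c['rvec'])[0];
    d=Rm.T@np.linalg.inv(c['K'])@np.array([p[0],p[1],1.]);return -Rm.T@c['tvec'],d/np.linalg.norm(d)
def wray(p,s):
    c=get_calibration('wrist');K=c['K'];u=np.array([p[0]-K[0,2],p[1]-K[1,2]])/K[0,0];r=np.linalg.norm(u)
    d=np.r_[u/r*np.sin(r),np.cos(r)];T=c['T_tool_cam']
    w,x,y,z=s['ee_rot'];Q=R.from_quat([x,y,z,w]).as_matrix()
    return s['tool_pos']+Q@T[:3,3],Q@T[:3,:3]@d
def plane(o,d,z): return o+d*(z-o[2])/d[2]
def cross(a,b):
    A=sum(np.eye(3)-np.outer(d,d) for o,d in(a,b));B=sum((np.eye(3)-np.outer(d,d))@o for o,d in(a,b))
    return np.linalg.solve(A,B)
E
python3 - <<'E'
from h import *
P={}
for n in('scene','top'):
    im=cv2.imread(f'pics/{n}0.png')[:,:,::-1];c,s,m=orange(im);print(n,c,s);P[n]=c
print('knob mid',cross(ray('scene',P['scene']),ray('top',P['top'])),'top@.15',plane(*ray('top',P['top']),.15))
im=cv2.imread('pics/top0.png')[:,:,::-1]
# tray outline: white blob, ellipse fit
m=cv2.inRange(cv2.cvtColor(im,cv2.COLOR_RGB2HSV),(0,0,170),(180,50,255));m[:,:200]=0;m[:,360:]=0;m[:200]=0;m[340:]=0
ct=np.vstack(cv2.findContours(m,cv2.RETR_EXTERNAL,cv2.CHAIN_APPROX_NONE)[0]);e=cv2.fitEllipse(cv2.convexHull(ct));print(e)
print('tray c',plane(*ray('top',e[0]),.078))
g=cv2.inRange(cv2.cvtColor(im,cv2.COLOR_RGB2HSV),(0,0,90),(180,40,165));
n,l,s,c=cv2.connectedComponentsWithStats(g[255:290,265:300]);i=1+np.argmax(s[1:,4]);p=c[i]+[265,255];print('hub',p,s[i],plane(*ray('top',p),.09))
a=cv2.resize(im[205:340,215:350],None,fx=4,fy=4,interpolation=2)
b=cv2.resize(cv2.imread('pics/scene0.png')[170:290,280:430],None,fx=1.7,fy=4.5)
cv2.imwrite('pics/crop.png',a[:,:,::-1])
E
```

```text
scene [394.72463768 186.08695652] [389 183  12   7  69]
top [239.48913043 285.18478261] [234 280  12  11  92]
knob mid [0.52986037 0.21490935 0.14728966] top@.15 [0.52894797 0.2122601  0.15      ]
((289.1744384765625, 261.93023681640625), (104.61189270019531, 140.43243408203125), 33.95150375366211)
tray c [0.59874294 0.08680869 0.078     ]
hub [281.03349282 270.88995215] [  0   0  27  27 209] [0.57234332 0.10853722 0.09      ]
```

View pics/crop.png

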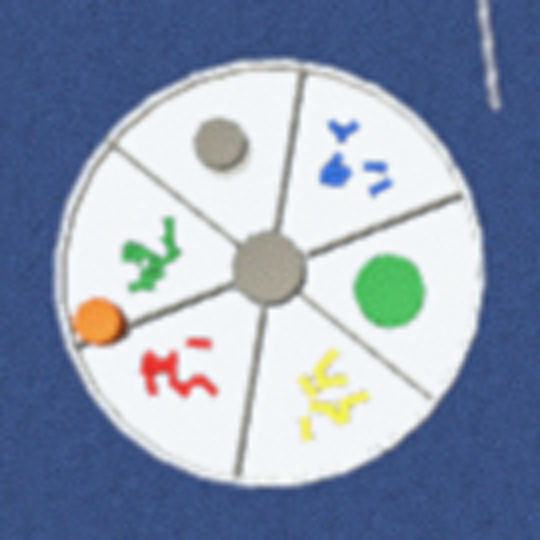

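The crop shows the round tray, with its hub at crop (270,267), the orange knob at (98,321), the jar and the green spool. It's the only knob. Next I move above it.

Emit:
arm_command(series=[[[8.5,2.2,4.4,0,9],[8.5,4.4,8.8,0,18],[8.5,7,13.8,0,27],[8.5,9.5,18.8,0,36],[8.5,12,23.8,0,45],[8.5,14.5,28.8,0,54],[8.5,17,34,0,63],[8.5,20,40,0,72],[8.5,21,45,0,80],[8.5,22,50,0,86]]], newtons=30)

```text
t: 1.35
tool_pos: [0.4678, -0.099, 0.2499]
ee_rot: [-0.0, 0.583, 0.812, 0.0]
contact_force: [0.8, -0.6, 0.1]
gripper_width: 0.0851
grip_force: 0.0
```

Emit:
arm_command(series=[[[8.5,1,5.5,0,0],[8.5,2,11,0,0],[8.5,3,16.5,0,0],[8.5,4.2,22,0,0],[8.5,5.2,27,0,0],[8.5,6.2,31.3,0,0],[8.5,6.2,31.3,0,0]]])

```text
t: 2.22
tool_pos: [0.5298, 0.2147, 0.2495]
ee_rot: [-0.0, 0.584, 0.812, 0.0]
contact_force: [-0.0, -0.7, -0.6]
gripper_width: 0.0849
grip_force: 0.0
```

```bash
python3 - <<'E'
from h import *
s=status.state();im=get_image('wrist');cv2.imwrite('pics/w1.png',im[:,:,::-1]);c,st,m=orange(im)
print(s['t'],s['tool_pos'],s['ee_rot'],s['joints'],s['contact_force']);print(c,st,plane(*wray(c,s),.15))
E
```

```text
2.225 [0.52981388 0.21470676 0.24954026] [-1.42658849e-04  5.83807463e-01  8.11892119e-01  1.11165177e-04] [3.31772240e-01 3.71496373e-01 1.77993474e+00 4.32153234e-04
 9.90144825e-01 7.55976224e-03] [-0.02312447 -0.65108061 -0.59992868]
[322.17975207 239.67923554] [ 300  211   47   56 1936] [0.53007317 0.21902468 0.15      ]
```

View pics/w1.png

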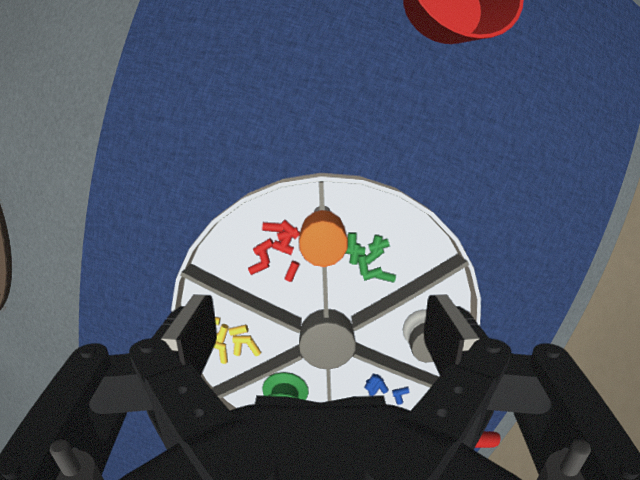

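The wrist view shows the knob's top face at about (323,244), its darker side above that, and the hub top at about (327,337). I'll restrict the mask to the bright top face and locate the axis precisely.

```bash
cat >> h.py <<'E'
def ktop(im):
    h=cv2.cvtColor(im,cv2.COLOR_RGB2HSV)
    m=cv2.inRange(h,(6,120,190),(18,255,255))
    ct=max(cv2.findContours(m,cv2.RETR_EXTERNAL,cv2.CHAIN_APPROX_NONE)[0],key=cv2.contourArea)
    (x,y),r=cv2.minEnclosingCircle(ct); return np.array([x,y]),r
E
python3 - <<'E'
from h import *
s=status.state();im=get_image('wrist')
p,r=ktop(im);print(s['tool_pos'],p,r,plane(*wray(p,s),.15))
t=get_image('top');q,r2=ktop(t);print('top',q,r2)
try: print('tri',cross(ray('top',q),wray(p,s)))
except Exception as e: print(e)
c0=orange(cv2.imread('pics/scene0.png')[:,:,::-1])[0];q0,_=ktop(cv2.imread('pics/top0.png')[:,:,::-1])
print('tri scene/top',ktop(cv2.imread('pics/scene0.png')[:,:,::-1]),q0,plane(*ray('top',q0),.15), cross(ray('top',q0),wray(p,s)))
hs=cv2.cvtColor(im,cv2.COLOR_RGB2HSV);g=cv2.inRange(hs,(0,0,110),(180,60,165));g=cv2.morphologyEx(g[300:380,280:370],cv2.MORPH_OPEN,np.ones((15,15)))
ct=max(cv2.findContours(g,0,1)[0],key=cv2.contourArea);(x,y),rr=cv2.minEnclosingCircle(ct);print('hub',x+280,y+300,rr,hs[337,327],plane(*wray((x+280,y+300),s),.09))
t0=cv2.imread('pics/top0.png')[:,:,::-1];h2=cv2.cvtColor(t0,cv2.COLOR_RGB2HSV)
m=cv2.inRange(h2,(100,100,0),(130,255,255))[210:335,220:345];m=cv2.bitwise_not(m)
m=cv2.morphologyEx(m,cv2.MORPH_OPEN,np.ones((7,7)));ct=max(cv2.findContours(m,0,1)[0],key=cv2.contourArea);(x,y),rr=cv2.minEnclosingCircle(ct);print('tray',x+220,y+210,rr,plane(*ray('top',(x+220,y+210)),.078))
E
```

```text
[0.52933185 0.21313663 0.24946998] [324.5 242. ] 23.83809471130371 [0.53139146 0.21643091 0.15      ]Traceback (most recent call last):
  File "<stdin>", line 4, in <module>
  File "h.py", line 24, in ktop
    ct=max(cv2.findContours(m,cv2.RETR_EXTERNAL,cv2.CHAIN_APPROX_NONE)[0],key=cv2.contourArea)
ValueError: max() iterable argument is empty
```

```bash
python3 - <<'E'
from h import *
s=status.state();im=get_image('wrist')
p,r=ktop(im);print(s['tool_pos'],p,r,plane(*wray(p,s),.15))
t0=cv2.imread('pics/top0.png')[:,:,::-1]
q0,_=ktop(t0);a,_,_=orange(cv2.imread('pics/scene0.png')[:,:,::-1])
print('top0',q0,plane(*ray('top',q0),.15),'tri', cross(ray('top',q0),wray(p,s)))
hs=cv2.cvtColor(im,cv2.COLOR_RGB2HSV);print(hs[337,327],hs[230,323],hs[245,323])
g=cv2.inRange(hs,(0,0,110),(180,60,175));g=cv2.morphologyEx(g[300:390,280:370],cv2.MORPH_OPEN,np.ones((15,15)))
ct=max(cv2.findContours(g,0,1)[0],key=cv2.contourArea);(x,y),rr=cv2.minEnclosingCircle(ct);print('hub',x+280,y+300,rr,plane(*wray((x+280,y+300),s),.09))
h2=cv2.cvtColor(t0,cv2.COLOR_RGB2HSV)
m=cv2.bitwise_not(cv2.inRange(h2,(100,100,0),(130,255,255))[210:335,220:345])
m=cv2.morphologyEx(m,cv2.MORPH_OPEN,np.ones((9,9)));ct=max(cv2.findContours(m,0,1)[0],key=cv2.contourArea);(x,y),rr=cv2.minEnclosingCircle(ct);print('tray',x+220,y+210,rr,plane(*ray('top',(x+220,y+210)),.078))
E
```

```text
[0.52916812 0.21149233 0.24966689] [325.56375122 239.62550354] 23.841114044189453 [0.53138009 0.21639389 0.15      ]
top0 [238.6333313 284.3666687] [0.53114389 0.21454789 0.15      ] tri [0.53167205 0.21529348 0.14597765]
[ 23  30 136] [ 14 174 215] [ 13 176 214]
hub 329.02941131591797 342.5 27.088478088378906 [0.57144379 0.11030566 0.09      ]
tray 281.88271713256836 272.80864334106445 54.656837463378906 [0.56838621 0.10730318 0.078     ]
```

Emit:
arm_command(series=[[[8.5,0.1,0.3,-4,2],[8.5,0.1,0.3,-8,2],[8.5,0.1,0.3,-10.8,2],[8.5,0.1,0.3,-10.8,2],[2.5,0.1,0.3,-10.8,2],[2.5,0.1,0.3,-10.8,2],[2.5,0.1,0.3,-10.8,2],[2.5,0.1,0.3,-10.8,2],[2.5,0.1,0.3,-10.8,2]]], newtons=25)

```text
t: 3.55
tool_pos: [0.5314, 0.2153, 0.1431]
ee_rot: [0.001, 0.571, 0.821, 0.001]
contact_force: [0.0, -1.2, 8.5]
gripper_width: 0.0311
grip_force: 24.4
```

```bash
cat >> h.py <<'E'
AX=np.array([.5715,.1085])
def rows(phis,ref):
    """shifts in cm from angle ref (deg) along the circle"""
    f=lambda a:.115*np.array([np.cos(np.radians(a)),np.sin(np.radians(a))])
    for a in phis: print(np.round(100*(f(a)-f(ref)),1),round(a-ref,1))
E
python3 - <<'E'
from h import *
s=status.state();print(s['tool_pos'],s['contact_force'],s['moment'],s['gripper_width'],s['grip_force'])
d=np.cumsum([.5,1.5,2.5,3.5,4.5,5.5,6.5,7.5,8.5,9]);rows(110.5+d,110.5);print();rows(160+9*np.arange(1,11),160)
E
```

```text
[0.53139153 0.21525742 0.14313307] [ 0.01576249 -1.24086706  8.46824608] [-0.13413234 -0.0177374  -0.03089506] 0.031087141541409784 24.42375898361206
[-0.1 -0. ] 0.5
[-0.4 -0.1] 2.0
[-0.8 -0.3] 4.5
[-1.5 -0.7] 8.0
[-2.2 -1.1] 12.5
[-3.1 -1.8] 18.0
[-4.1 -2.6] 24.5
[-5.1 -3.8] 32.0
[-6.  -5.2] 40.5
[-6.8 -6.8] 49.5

[-0.5 -1.7] 9
[-0.7 -3.5] 18
[-0.6 -5.3] 27
[-0.2 -7.1] 36
[ 0.4 -8.8] 45
[  1.3 -10.4] 54
[  2.4 -11.8] 63
[  3.7 -13. ] 72
[  5.2 -14. ] 81
[  6.9 -14.7] 90
```

Emit:
arm_command(series=[[[2.5,-0.1,0,0,0.5],[2.5,-0.4,-0.1,0,2],[2.5,-0.8,-0.3,0,4.5],[2.5,-1.5,-0.7,0,8],[2.5,-2.2,-1.1,0,12.5],[2.5,-3.1,-1.8,0,18],[2.5,-4.1,-2.6,0,24.5],[2.5,-5.1,-3.8,0,32],[2.5,-6.0,-5.2,0,40.5],[2.5,-6.8,-6.8,0,49.5]]])

```text
t: 4.8
tool_pos: [0.4645, 0.1468, 0.1432]
ee_rot: [0.002, 0.172, 0.985, 0.001]
contact_force: [17.1, -9.5, -4.5]
gripper_width: 0.0311
grip_force: 25.1
```

Emit:
arm_command(series=[[[2.5,-0.5,-1.7,0,9],[8.5,-0.7,-3.5,0,18],[8.5,-0.6,-5.3,0,27],[8.5,-0.2,-7.1,0,35],[8.5,0.4,-8.8,0.5,40],[8.5,1.3,-10.4,3,40],[8.5,2.4,-11.8,6,40]]])

```text
t: 5.68
tool_pos: [0.4865, 0.0284, 0.2028]
ee_rot: [-0.0, -0.173, 0.985, 0.0]
contact_force: [0.4, -0.2, -0.7]
gripper_width: 0.0846
grip_force: 0.0
```

```bash
cat > meas.py <<'E'
from h import *
import sys
s=status.state();im=get_image('wrist');p,r=ktop(im);k=plane(*wray(p,s),.15)[:2]
d=k-AX;a=np.degrees(np.arctan2(d[1],d[0]))%360
print('t',s['t'],'tcp',np.round(s['tool_pos'],4),'knob',np.round(k,4),'r',round(np.hypot(*d),4),'phi',round(a,1),'off',np.round(s['tool_pos'][:2]-k,3),'j6',round(s['joints'][5],2),'w',round(s['gripper_width'],3),'px',np.round(p),round(r,1),'F',np.round(s['contact_force'],1))
open('log','a').write(f"{s['t']} {k[0]} {k[1]}\n")
E
python3 meas.py; python3 meas.py
```

```text
t 5.675 tcp [0.4865 0.0284 0.2028] knob [0.4839 0.0346] r 0.1146 phi 220.1 off [ 0.003 -0.006] j6 -1.92 w 0.085 px [333. 272.] 29.3 F [ 0.4 -0.2 -0.7]
t 5.725 tcp [0.49   0.0273 0.2066] knob [0.4883 0.0297] r 0.1146 phi 223.4 off [ 0.002 -0.002] j6 -1.92 w 0.085 px [326. 268.] 28.4 F [ 4.8 -1.2  5.5]
```

```bash
cat > pred.py <<'E'
# usage: pred.py nrows dx dy  (dx,dy cm = last shift commanded since previous pred)
from h import *
import sys,os,subprocess
n=int(sys.argv[1]);C=np.array([.4865,.0294]) if not os.path.exists('C') else np.loadtxt('C')
C=C+np.array([float(sys.argv[2]),float(sys.argv[3])])/100;np.savetxt('C',C)
import runpy;runpy.run_path('meas.py')
L=np.loadtxt('log');t=L[:,0];ph=np.unwrap(np.arctan2(L[:,2]-AX[1],L[:,1]-AX[0]))
tau=float(sys.argv[4]) if len(sys.argv)>4 else 12
T=t[-1];k=t>T-4
b=lambda x:tau*(1-np.exp(-(x-T)/tau))
A=np.c_[np.ones(k.sum()),b(t[k])];c,res,_,_=np.linalg.lstsq(A,ph[k],rcond=None)
print('phi %.1f w %.1f deg/s resid'%(np.degrees(c[0])%360,np.degrees(c[1])),np.round(np.degrees(ph[k]-A@c),1))
t0=T+.05
for i in range(1,n+1):
    a=c[0]+c[1]*b(t0+i/8);print(i,np.round(100*(AX+.115*np.array([np.cos(a),np.sin(a)])-C),1),round(np.degrees(a)%360))
E
python3 pred.py 7 0 0
```

```text
t 5.775 tcp [0.4894 0.028  0.2051] knob [0.493 0.025] r 0.1146 phi 226.8 off [-0.004  0.003] j6 -1.92 w 0.085 px [312. 275.] 28.5 F [ 0.4 -0.1 -0.7]
phi 226.8 w 66.2 deg/s resid [ 0. -0.  0.]
1 [ 2.5 -1.9] 238
2 [ 3.9 -2.6] 246
3 [ 5.4 -3.2] 254
4 [ 7.  -3.5] 262
5 [ 8.5 -3.6] 270
6 [10.1 -3.5] 278
7 [11.6 -3.2] 286
```

Emit:
arm_command(series=[[[8.5,2.5,-1.9,0,-4],[8.5,3.9,-2.6,0,-12],[8.5,5.4,-3.2,0,-20],[8.5,7.0,-3.5,0,-28],[8.5,8.5,-3.6,0,-36],[8.5,10.1,-3.5,0,-44],[8.5,11.6,-3.2,0,-50]]])

```text
t: 6.7
tool_pos: [0.6024, -0.0025, 0.2012]
ee_rot: [-0.001, 0.262, 0.965, -0.0]
contact_force: [1.3, 0.1, -0.2]
gripper_width: 0.0853
grip_force: 0.0
```

```bash
python3 pred.py 9 11.6 -3.2
```

```text
t 6.7 tcp [ 0.6024 -0.0025  0.2012] knob [ 0.6026 -0.0021] r 0.1148 phi 285.7 off [-0. -0.] j6 -1.1 w 0.085 px [321. 274.] 28.8 F [ 1.3  0.1 -0.2]
phi 285.7 w 61.3 deg/s resid [ 0. -0.  0.  0.]
1 [2.  0.8] 296
2 [3.3 1.6] 304
3 [4.5 2.5] 311
4 [5.5 3.5] 319
5 [6.4 4.7] 326
6 [7.2 5.9] 333
7 [7.7 7.2] 340
8 [8.1 8.6] 347
9 [ 8.3 10. ] 354
```

Emit:
arm_command(series=[[[8.5,2.0,0.8,0,-4],[8.5,3.3,1.6,0,-10],[8.5,4.5,2.5,0,-16],[8.5,5.5,3.5,0,-22],[8.5,6.4,4.7,0,-28],[8.5,7.2,5.9,0,-34],[8.5,7.7,7.2,0,-40],[8.5,8.1,8.6,0,-46],[8.5,8.3,10.0,0,-50]]])

```text
t: 7.88
tool_pos: [0.6848, 0.0978, 0.2012]
ee_rot: [-0.0, 0.644, 0.765, -0.0]
contact_force: [-0.3, -0.5, 0.7]
gripper_width: 0.0848
grip_force: 0.0
```

```bash
python3 pred.py 9 8.3 10.0
```

```text
t 7.875 tcp [0.6848 0.0978 0.2012] knob [0.687  0.1004] r 0.1158 phi 356.0 off [-0.002 -0.003] j6 -0.07 w 0.085 px [325. 270.] 29.0 F [-0.3 -0.5  0.7]
phi 355.7 w 56.2 deg/s resid [ 0.2  0.1  0.1 -0.6  0.3]
1 [0.  2.2] 5
2 [-0.2  3.6] 12
3 [-0.5  4.9] 19
4 [-1.1  6.1] 26
5 [-1.7  7.3] 33
6 [-2.5  8.4] 39
7 [-3.4  9.3] 46
8 [-4.4 10.2] 52
9 [-5.4 10.9] 59
```

Emit:
arm_command(series=[[[8.5,0.0,2.2,0,0],[8.5,-0.2,3.6,0,0],[8.5,-0.5,4.9,0,0],[8.5,-1.1,6.2,0,0],[8.5,-1.8,7.4,0,0],[8.5,-2.6,8.5,0,0],[8.5,-3.5,9.4,0,0],[8.5,-4.5,10.3,0,0],[8.5,-5.6,11.0,0,0]]])

```text
t: 9.05
tool_pos: [0.6289, 0.2075, 0.202]
ee_rot: [0.0, 0.644, 0.765, 0.0]
contact_force: [0.0, 0.5, 0.8]
gripper_width: 0.085
grip_force: 0.0
```

```bash
python3 pred.py 9 -5.6 11.0 15
```

```text
t 9.05 tcp [0.6289 0.2075 0.202 ] knob [0.6281 0.2098] r 0.1161 phi 60.8 off [ 0.001 -0.002] j6 0.1 w 0.085 px [319. 269.] 29.1 F [0.  0.5 0.8]
phi 60.8 w 53.0 deg/s resid [ 0.   0.   0.1 -0.2  0.   0. ]
1 [-1.9  0.9] 70
2 [-3.1  1.3] 77
3 [-4.4  1.5] 83
4 [-5.7  1.6] 89
5 [-7.   1.6] 96
6 [-8.2  1.4] 102
7 [-9.4  1. ] 108
8 [-10.6   0.6] 115
9 [-11.7   0. ] 121
```

Emit:
arm_command(series=[[[8.5,-1.9,0.9,0,0],[8.5,-3.1,1.3,0,0],[8.5,-4.4,1.5,0,0],[8.5,-5.7,1.6,0,0],[8.5,-7.0,1.6,0,0],[8.5,-8.2,1.4,0,0],[8.5,-9.4,1.0,0,0],[8.5,-10.6,0.6,0,0],[8.5,-11.7,0.0,0,0]]])

```text
t: 10.22
tool_pos: [0.5118, 0.2067, 0.202]
ee_rot: [-0.0, 0.644, 0.765, -0.0]
contact_force: [-0.4, -0.1, -0.0]
gripper_width: 0.0851
grip_force: 0.0
```

```bash
python3 pred.py 10 -11.7 0 15
```

```text
t 10.225 tcp [0.5118 0.2067 0.202 ] knob [0.512  0.2075] r 0.1155 phi 121.0 off [-0.    -0.001] j6 0.16 w 0.085 px [320. 272.] 29.1 F [-0.4 -0.1 -0. ]
phi 120.9 w 49.1 deg/s resid [-0.   0.1 -0.1  0. ]
1 [-1.4 -1. ] 129
2 [-2.3 -1.8] 136
3 [-3.1 -2.7] 142
4 [-3.8 -3.7] 147
5 [-4.4 -4.7] 153
6 [-4.9 -5.8] 159
7 [-5.2 -6.9] 165
8 [-5.5 -8. ] 171
9 [-5.6 -9.2] 176
10 [ -5.6 -10.3] 182
```

Emit:
arm_command(series=[[[8.5,-1.4,-1.0,0,0],[8.5,-2.3,-1.8,0,0],[8.5,-3.1,-2.7,0,0],[8.5,-3.8,-3.7,0,0],[8.5,-4.4,-4.7,0,0],[8.5,-4.9,-5.8,0,0],[8.5,-5.2,-6.9,0,0],[8.5,-5.5,-8.0,0,0],[8.5,-5.6,-9.2,0,0],[8.5,-5.6,-10.3,0,0]]])

```text
t: 11.52
tool_pos: [0.4567, 0.1032, 0.202]
ee_rot: [0.0, 0.644, 0.765, 0.0]
contact_force: [0.2, 0.1, 0.0]
gripper_width: 0.0848
grip_force: 0.0
```

```bash
python3 pred.py 10 -5.6 -10.3 15
```

```text
t 11.525 tcp [0.4567 0.1032 0.202 ] knob [0.4573 0.1024] r 0.1144 phi 183.1 off [-0.001  0.001] j6 -0.01 w 0.085 px [321. 275.] 28.6 F [0.2 0.1 0. ]
phi 182.8 w 45.3 deg/s resid [ 0.2 -0.2 -0.3  0.3]
1 [ 0.2 -1.7] 191
2 [ 0.5 -2.8] 196
3 [ 0.8 -3.8] 202
4 [ 1.3 -4.8] 207
5 [ 1.8 -5.8] 213
6 [ 2.4 -6.7] 218
7 [ 3.1 -7.5] 223
8 [ 3.9 -8.2] 229
9 [ 4.7 -8.9] 234
10 [ 5.6 -9.5] 239
```

Emit:
arm_command(series=[[[8.5,0.2,-1.7,0,0],[8.5,0.5,-2.8,0,0],[8.5,0.8,-3.8,0,0],[8.5,1.3,-4.9,0,0],[8.5,1.8,-5.9,0,0],[8.5,2.4,-6.8,0,0],[8.5,3.1,-7.6,0,0],[8.5,3.9,-8.3,0,0],[8.5,4.8,-9.0,0,0],[8.5,5.7,-9.6,0,0]]])

```text
t: 12.82
tool_pos: [0.5143, 0.0076, 0.202]
ee_rot: [0.0, 0.643, 0.765, 0.0]
contact_force: [-0.9, 0.3, -0.7]
gripper_width: 0.0853
grip_force: 0.0
```

```bash
python3 pred.py 10 5.7 -9.6 16
```

```text
t 12.825 tcp [0.5143 0.0076 0.202 ] knob [0.5149 0.0096] r 0.114 phi 240.2 off [-0.001 -0.002] j6 -0.22 w 0.085 px [321. 270.] 28.7 F [-0.9  0.3 -0.7]
phi 240.2 w 42.2 deg/s resid [ 0.1 -0.2 -0.   0.1]
1 [ 1.4 -0.6] 248
2 [ 2.4 -1. ] 253
3 [ 3.4 -1.2] 258
4 [ 4.4 -1.4] 263
5 [ 5.4 -1.5] 268
6 [ 6.4 -1.5] 273
7 [ 7.4 -1.4] 278
8 [ 8.4 -1.2] 283
9 [ 9.3 -0.9] 288
10 [10.3 -0.6] 293
```

Emit:
arm_command(series=[[[8.5,1.4,-0.6,0,1],[8.5,2.4,-1.0,0,2],[8.5,3.4,-1.2,0,3],[8.5,4.4,-1.4,0,4],[8.5,5.4,-1.5,0,5],[8.5,6.4,-1.5,0,6],[8.5,7.4,-1.4,0,7],[8.5,8.4,-1.2,0,8],[8.5,9.3,-0.9,0,10],[8.5,10.3,-0.6,0,13]]])

```text
t: 14.12
tool_pos: [0.6171, 0.0023, 0.202]
ee_rot: [-0.0, 0.552, 0.834, -0.0]
contact_force: [-0.7, -0.5, 0.8]
gripper_width: 0.085
grip_force: 0.0
```

```bash
python3 pred.py 10 10.3 -0.6 16
```

```text
t 14.125 tcp [0.6171 0.0023 0.202 ] knob [ 0.6264 -0.0069] r 0.1278 phi 295.4 off [-0.009  0.009] j6 -0.45 w 0.085 px [329. 295.] 2.2 F [-0.7 -0.5  0.8]
phi 294.6 w 39.4 deg/s resid [ 0.5 -0.3 -1.   0.8]
1 [1.5 0.8] 302
2 [2.3 1.3] 306
3 [3.1 2. ] 311
4 [3.8 2.6] 316
5 [4.4 3.3] 321
6 [5.  4.1] 325
7 [5.5 4.9] 330
8 [5.9 5.7] 335
9 [6.3 6.5] 339
10 [6.5 7.4] 344
```

The knob's mask failed in that frame: the brightness had dropped, leaving a radius of 2 px. I'll loosen the threshold and measure again.

```bash
sed -i '$d' log; sed -i 's/(6,120,190),(18,255,255)/(6,120,165),(18,255,255)/' h.py; python3 pred.py 10 0 0 16
```

```text
t 14.175 tcp [0.6184 0.0026 0.2021] knob [0.6193 0.0041] r 0.1148 phi 294.6 off [-0.001 -0.001] j6 -0.45 w 0.085 px [322. 272.] 29.5 F [0.4 0.3 0.5]
phi 294.7 w 38.8 deg/s resid [-0.1  0.1  0.1 -0.1]
1 [1.5 0.8] 301
2 [2.3 1.3] 306
3 [3.  1.9] 311
4 [3.7 2.6] 316
5 [4.3 3.3] 320
6 [4.9 4. ] 325
7 [5.4 4.8] 330
8 [5.8 5.6] 334
9 [6.2 6.4] 339
10 [6.5 7.3] 343
```

Emit:
arm_command(series=[[[8.5,1.5,0.8,0,8],[8.5,2.3,1.3,-1.5,13],[8.5,3.0,1.9,-3.5,18],[8.5,3.7,2.6,-5,23],[8.5,4.3,3.3,-6,27],[2.5,4.9,4.0,-6,32],[2.5,5.4,4.8,-6,37],[2.5,5.8,5.6,-6,41],[2.5,6.2,6.4,-6,46],[2.5,6.5,7.3,-6,50]]])

```text
t: 15.48
tool_pos: [0.6813, 0.0754, 0.142]
ee_rot: [-0.0, 0.148, 0.989, -0.0]
contact_force: [-1.8, -1.0, 2.4]
gripper_width: 0.0313
grip_force: 25.3
```

```bash
python3 - <<'E'
from h import *
s=status.state();print(s['t'],s['tool_pos'],s['contact_force'],s['gripper_width'],s['grip_force'],s['joints'][5])
d=np.cumsum([4.5,4,3.5,3,2.5,2,1.5,1,.5,0]);rows(343.5+d,343.5)
E
```

```text
15.475 [0.68130633 0.07536919 0.1420432 ] [-1.77844976 -1.04245674  2.37517857] 0.031305073844573726 25.33341407775879 -1.2083507231737949
[0.2 0.9] 4.5
[0.4 1.7] 8.5
[0.4 2.4] 12.0
[0.5 3. ] 15.0
[0.5 3.5] 17.5
[0.5 3.9] 19.5
[0.4 4.2] 21.0
[0.4 4.4] 22.0
[0.4 4.5] 22.5
[0.4 4.5] 22.5
```

The knob is gripped while still turning, so now I slow it to a stop.

Emit:
arm_command(series=[[[2.5,0.2,0.9,0,4.5],[2.5,0.4,1.7,0,8.5],[2.5,0.4,2.4,0,12],[2.5,0.5,3.0,0,15],[2.5,0.5,3.5,0,17.5],[2.5,0.5,3.9,0,19.5],[2.5,0.4,4.2,0,21],[2.5,0.4,4.4,0,22],[2.5,0.4,4.5,0,22.5],[2.5,0.4,4.5,0,22.5]]])

```text
t: 16.73
tool_pos: [0.6857, 0.12, 0.142]
ee_rot: [0.0, -0.047, 0.999, 0.0]
contact_force: [1.5, -4.0, 1.9]
gripper_width: 0.0314
grip_force: 25.4
```

Emit:
arm_command(series=[[[2.5,0,0,0,0],[2.5,0,0,0,0],[2.5,0,0,0,0],[2.5,0,0,0,0],[2.5,0,0,0,0],[2.5,0,0,0,0],[2.5,0,0,0,0],[2.5,0,0,0,0]]])

```text
t: 17.73
tool_pos: [0.6857, 0.12, 0.142]
ee_rot: [0.0, -0.047, 0.999, -0.0]
contact_force: [2.7, -3.2, 2.2]
gripper_width: 0.031
grip_force: 25.4
```

```bash
python3 - <<'E'
from h import *
s=status.state();print(s['t'],s['tool_pos'],s['contact_force'],s['gripper_width'],s['grip_force'],np.abs(s['qvel']).max())
cv2.imwrite('pics/end.png',get_image('scene')[:,:,::-1])
E
```

```text
17.725 [0.68570745 0.12002526 0.14203057] [ 2.68579643 -3.17997301  2.16730253] 0.030986927824987326 25.397749543190002 0.0011745895210631472
```

View pics/end.png

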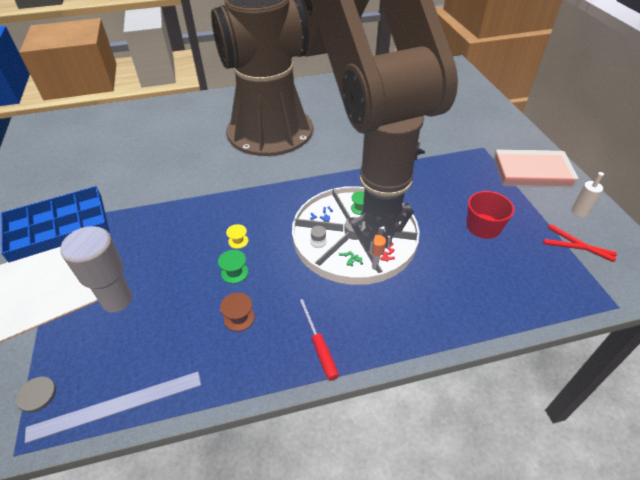

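The final scene view shows the knob held at (379,243), the spool (360,203) and jar (318,236) still standing on the tray, and the tumbler, bowl and screwdriver where they were.

```bash
python3 -c "
from bench import job_done
print(job_done())"
```

```text
the job is handed in; nothing more can be done
None
```

The job is done and handed in at about 18 s: I started the tray at about 66°/s, followed the coasting knob for about 8.5 s (never more than about 7 mm off centre when checked), then gripped it while still turning and brought the tray to rest with the knob held.

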